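# Shut and bolt the plating tank's sliding cover

### The job

Close down the plating tank, the one with the copper bar across its far end: with the fingertips, push its sliding cover fully shut by the upright lip, and then push the knob of its bolt until the bolt is fully shot behind the cover. Nothing needs to be gripped or lifted: leave the rinse tank's cover and bolt as they are, and do not move or pick up any of the loose things on the bench.

Things in the scene. Friction and masses are not known exactly. Their poses are not given: they have to be found in the camera images.
- plating_tank: The plating tank: a round copper bar (16 mm thick, at height 152 mm) lies across its far end. Fixed, grey, 360 (x) x 170 (y) x 120 mm; origin under its centre, +x along it away from the robot end, z up. Flat deck at x -180 to -20, empty open tank at x -20 to 160; rails at |y| 72 to 85, tops at z 134; a white cover slides between them along x
- plating_lip (a point): Middle of the near (-x) face of the upright lip on the near edge of the plating tank's white sliding cover. Lip 132 wide (y), 6 thick (x), from 122 to 156 mm above the bench, this point at 139; axes as the tank's. The cover plate beyond it is 190 mm long, top at 128. Cover shut: this point at tank x -36, y 0
- plating_cover (a joint): opening of the plating tank's cover in m: 0 = shut against the end stop, grows as the cover slides back towards the robot end (-x of the tank), at most 0.13; slides with about 2 N of friction and stays where left
- plating_knob (a point): Centre of the upright round knob (16 mm diameter, 146 to 176 mm above the bench, this point at 161) of the plating tank's steel bolt, in a low bracket (top at 144, reaching out to tank y -129) on the right (-y) rail. Drawn back, it is at tank x -50, y -108; the bolt slides towards +y; axes as the tank's
- plating_bolt (a joint): travel of the plating tank's bolt in m: 0 = drawn back, 0.036 = fully shot, at its stop, lying across behind the shut cover's lip; about 1.2 N of friction, stays where left
- rinse_tank: The rinse tank: a swan-neck steel tap (top 211 mm up), no copper bar, at its far end. Fixed, grey, 360 (x) x 170 (y) x 120 mm; origin under its centre, +x along it away from the robot end, z up. Flat deck at x -180 to -20, empty open tank at x -20 to 160; rails at |y| 72 to 85, tops at z 134; a white cover slides between them along x
- rinse_lip (a point): Middle of the near (-x) face of the upright lip on the near edge of the rinse tank's white sliding cover. Lip 132 wide (y), 6 thick (x), from 122 to 156 mm above the bench, this point at 139; axes as the tank's. The cover plate beyond it is 190 mm long, top at 128. Cover shut: this point at tank x -36, y 0
- rinse_knob (a point): Centre of the upright round knob (16 mm diameter, 146 to 176 mm above the bench, this point at 161) of the rinse tank's steel bolt, in a low bracket (top at 144, reaching out to tank y -129) on the right (-y) rail. Drawn back, it is at tank x -50, y -108; the bolt slides towards +y; axes as the tank's
- jar: white jar with black cap, 48 mm diameter, 75 mm high, standing between the tanks; origin under its centre; loose bystander
- beaker: open glass beaker, 60 mm diameter, 85 mm high; origin under its centre; loose bystander
- brass_bar: flat brass bar 120 x 22 x 8 mm lying on the bench; origin under its centre; loose bystander
- wrench: steel wrench lying on the bench along its x, under 30 mm high; loose bystander
- brush: brush lying on the bench along its x, under 50 mm high; loose bystander
- bottle: white bottle with blue cap, 64 mm diameter, 140 mm high; origin under its centre; loose bystander
- hook_tray: steel tray 130 x 100 x 30 mm; origin under its centre; loose bystander

How it is judged (in metres and radians):
On the way, in this order (a step that is already met when the one before it is completed fails the run):
1. the plating tank's cover is shut (within 5 mm), its bolt still drawn back (value of joint plating_cover below 0.005 m and value of joint plating_bolt below 0.012 m), for 0.1 s.
2. the plating tank's bolt is shot (at least 31 of 36 mm) with the cover still shut (value of joint plating_cover below 0.005 m and value of joint plating_bolt above 0.031 m), for 0.2 s.
At the end, for the whole second after the job is handed in: the plating tank's cover is within 5 mm of its stop and its bolt is shot by at least 31 of 36 mm, both at rest; the rinse tank's cover is within 8 mm and its bolt within 6 mm of where they were, and every loose thing is within 20 mm of where it stood (all of step 2 and velocity of joint plating_cover between -0.01 and 0.01 m/s and velocity of joint plating_bolt between -0.01 and 0.01 m/s and distance of rinse_lip from where it was at the start of the episode below 0.008 m and distance of rinse_knob from where it was at the start of the episode below 0.006 m and distance of each of jar, beaker, brass_bar, wrench, brush, bottle, hook_tray from where it was at the start of the episode below 0.02 m); the robot touches nothing.
It fails at once if the plating tank's bolt is pushed (over 12 mm) while its cover is still open (over 10 mm) (value of joint plating_bolt above 0.012 m and value of joint plating_cover above 0.01 m).
It fails at once if the rinse tank's cover or bolt is moved by over 10 mm (distance of any of rinse_lip, rinse_knob from where it was at the start of the episode above 0.01 m).
It fails at once if a loose thing is lifted, carried or knocked by over 20 mm (distance of any of jar, beaker, brass_bar, wrench, brush, bottle, hook_tray from where it was at the start of the episode above 0.02 m).
It also fails if it takes over 42 s, if anything falls off the work surface, if the arm or the gripper's body presses on something with over 40 N, if the wrist force passes 120 N, or if a joint passes its speed limit or range.

### The arm

A 6-joint arm with a two-finger parallel gripper is mounted at the origin on the work surface. World frame = base frame: x ahead of the robot, y to its left, z up, the work surface at z = 0. Lengths are in mm, angles in degrees, forces in N, time in s.
With the tool pointing down it reaches from about 250 to 850 mm from the base axis. Payload 12.5 kg.
Tool frame: the origin (TCP) lies at the very end of the fingers, on their centre line; the grasp point (between the pads) lies manip.pinch_z behind it (manip.pinch_z is the distance from the TCP to the grasp point, in mm); z points along the fingers, y is the direction in which the jaws open and shut (so a half turn about z gives the same grasp; the last joint's range is limited). The gripper opens to 93 mm and grips with 3 to 60 N. Pads are 15 mm wide; open, the fingers measure 128 mm over their backs; the gripper's body (75 mm by 188 mm) begins 65 mm behind the grasp point.
Start: joints at [67.861, 20.094, 94.641, -0, 65.266, -4.847], TCP at [163.45, 525.137, 218.633] pointing down, gripper open.
Joint ranges: [-157.81, 157.81], [-45, 120.19], [0.68, 151.7], [-89.99, 269.99], [4.06, 180], [-164.3, 164.3]. Speed limits (degrees/s): [127.2, 127.2, 159.86, 180, 180, 180].

### API

Orientations are given as [roll, pitch, yaw] about the fixed x, y, z axes, in that order (R = Rz(yaw) Ry(pitch) Rx(roll)).
In Python, from rig import manip gives the robot as it stands. The module is installed in compiled form; this text tells all that it offers. Calls block until the motion is done:
- manip.move_to(position, orientation): joint-space move of the TCP to a pose.
- manip.movel(position, v=150, attitude=None, contact_N=None): straight line of the TCP; attitude=None keeps the orientation; v is the mean speed in mm/s. With contact_N (N) it stops when the force on the tool has changed by that much, and returns True; else False.
- manip.set_joints(angles): joint-space move.
- manip.command_gripper(opening, effort=None): opening from 0.0 (shut) to 1.0 (fully open); effort is the grip in N (None keeps the last); returns when the fingers have stopped.
- manip.pause(seconds).
- manip.solve_ik(position, orientation): joint angles nearest the present ones, or None.
- manip.get_state(): the state.
- manip.get_image(name): name is "side" or "top"; returns the picture (480x640x3 uint8, blue, green, red); there is no depth.
- manip.camera_params(name): a dict with "intrinsics" (3x3 intrinsics, pixels), "xyz" and "rotation" of the camera in the world. Camera axes: x right, y up, looking along -z (the intrinsics and any distortion apply to the point x, -y, -z); pixel columns grow to the right and rows downward; lengths in mm; the calibration is good to about 2 mm. A picture is of the moment at which its call begins. camera_params takes no time and is no camera call.
A pose or a line that the arm cannot do raises manip.MotionError and nothing moves.
- manip.close_job(): hands the job in, once; it reports no verdict.
The state is a dict: "clock": time; "qpos": joint angles; "joint_vel": joint speeds; "tau": joint torques, N m; "tool_pos": TCP position; "tool_rot": TCP orientation; "contact_force": force on the tool from outside, world axes, zero at the start; "ft_torque": the same for the moment, N m; "width": opening from 0.0 (shut) to 1.0 (fully open).
Only numpy, scipy, OpenCV 4.12 (cv2) and the standard library are available. Lean on these libraries where they do the work, as an engineer would, in place of code of your own. Each camera call takes 0.05 s, during which the arm holds its last target. There are 200 camera calls.

## Working session

There is one attempt and no reset: what is moved stays moved. The work goes in short steps, each a Python script; the robot and the scene stay as the last script left them, time stands still between calls to the robot, and variables do not carry over. Pictures are saved under pics/ and viewed, about 8 in all and at most 12, crops included, and the job is handed in when it is done.

```bash
mkdir -p pics; python3 - <<'E'
from rig import manip
import cv2, numpy as np
for n in("top","side"):
    cv2.imwrite(f"pics/{n}0.png",manip.get_image(n)); c=manip.camera_params(n); print(n,{k:np.round(v,4).tolist() if not isinstance(v,str) else v for k,v in c.items()})
print(manip.get_state(), manip.pinch_z)
E
```

```text
top {'intrinsics': [[527.3348, 0.0, 319.0693], [0.0, 527.3348, 241.9145], [0.0, 0.0, 1.0]], 'xyz': [204.1905, -11.868, 1578.0098], 'rotation': [10.8405, 0.5513, -88.8453]}
side {'intrinsics': [[488.095, 0.0, 317.35], [0.0, 488.095, 237.9731], [0.0, 0.0, 1.0]], 'xyz': [543.7487, -372.5318, 1247.0732], 'rotation': [19.1861, -0.2204, 10.2676]}
{'clock': 0.1, 'qpos': array([ 6.78599449e+01,  2.01215455e+01,  9.46731598e+01,  1.47468701e-03,
        6.52655754e+01, -4.84524104e+00]), 'joint_vel': array([-0.05572302, -0.00754531, -0.00206941, -0.01460203, -0.07131057,
        0.03834113]), 'tau': array([-3.32013406e-05, -4.98026061e+01, -2.85703629e+01,  6.99913781e-02,
        2.38716463e-02, -3.92314575e-05]), 'tool_pos': array([163.34258304, 524.86022145, 218.15326125]), 'tool_rot': array([-1.79940048e+02, -6.42554912e-03,  1.62704565e+02]), 'contact_force': array([-0.19836928, -0.1534056 , -0.78505057]), 'ft_torque': array([ 0.0247169 , -0.0113872 , -0.07879772]), 'width': 1.000613640189692} 18.8
```

View pics/top0.png

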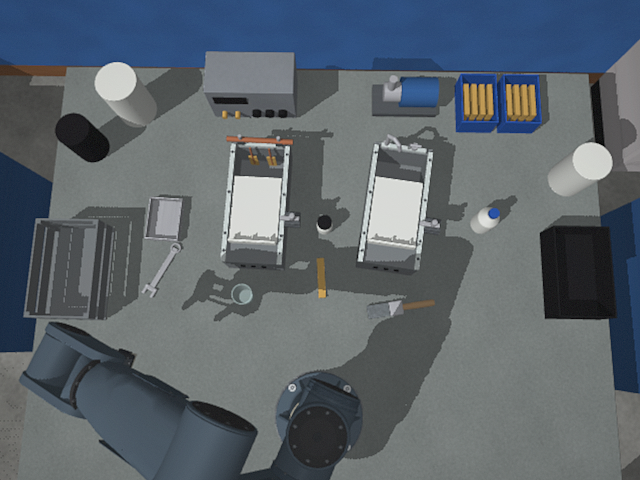

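View pics/side0.png

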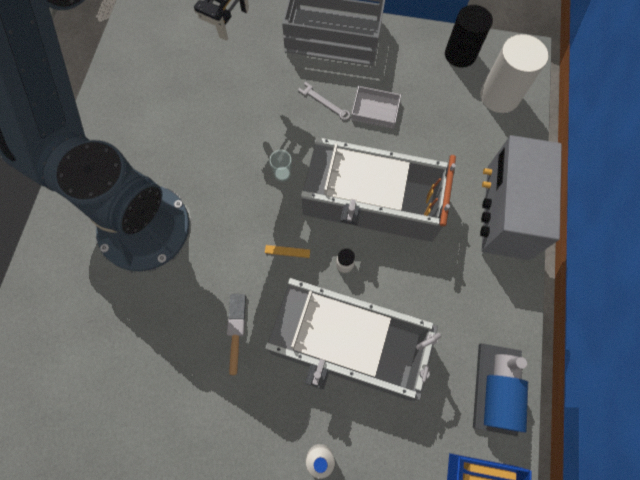

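The top view shows the plating tank, with its copper bar, at about u 222-292, v 137-268. The rinse tank is to its right at u 358-435. The beaker (241,294), jar (324,223) and brass bar (321,278) are close to the plating tank, and its knob is near (292,217). I'll crop both views to measure it.

```bash
cat > h.py <<'E'
import numpy as np, cv2
from rig import manip
from scipy.spatial.transform import Rotation as R
def cam(n):
    c=manip.camera_params(n); rot=np.array(c["rotation"],float)
    M=rot if rot.shape==(3,3) else R.from_euler("xyz",rot,degrees=True).as_matrix()
    return np.array(c["intrinsics"]),np.array(c["xyz"]),M
def proj(n,P):
    K,t,M=cam(n); p=(np.atleast_2d(P)-t)@M*[1,-1,-1]; q=p@K.T; return q[:,:2]/q[:,2:]
def ray(n,uv):
    K,t,M=cam(n); uv=np.atleast_2d(uv)
    return t,(np.c_[uv,np.ones(len(uv))]@np.linalg.inv(K).T*[1,-1,-1])@M.T
def plane(n,uv,z):
    t,d=ray(n,uv); return t+d*((z-t[2])/d[:,2])[:,None]
E
python3 - <<'E'
from h import *
print(proj("top",[[0,0,0],[400,200,0]]),proj("side",[[0,0,0],[400,200,0]]))
a=cv2.imread("pics/top0.png")[125:280,210:310]; b=cv2.imread("pics/side0.png")[130:240,295:465]
a=cv2.rotate(a,cv2.ROTATE_90_CLOCKWISE)
cv2.imwrite("pics/ca.png",cv2.resize(cv2.imread("pics/top0.png")[125:280,210:310],None,fx=3.8,fy=3.8,interpolation=cv2.INTER_CUBIC))
cv2.imwrite("pics/cb.png",cv2.resize(b,None,fx=4,fy=4,interpolation=cv2.INTER_CUBIC))
E
```

```text
[[318.79102624 415.3248159 ]
 [255.13769065 275.31855102]] [[143.39846458 227.500026  ]
 [301.61972002 185.82896377]]
```

View pics/ca.png

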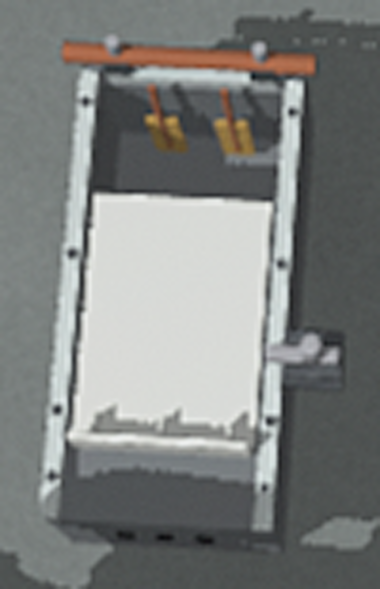

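View pics/cb.png

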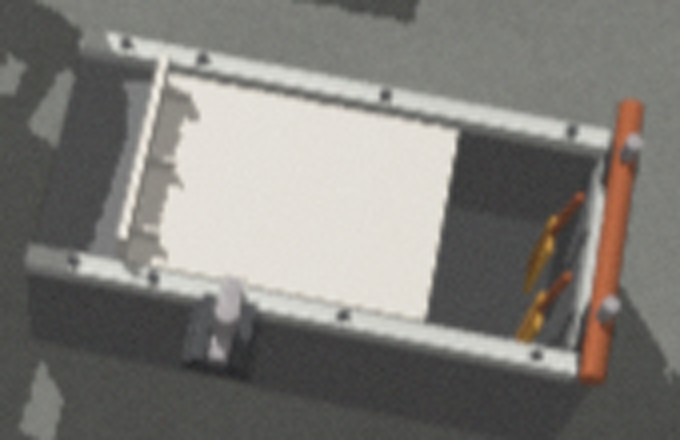

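The crops show the plating cover open, with its lip at about y 437 in the top crop. Bolt bracket and knob are at (311,341) in the top crop and about (232,287) in the side crop. The rail screws give clean points for the axis, so I'll triangulate those and the knob.

```bash
python3 - <<'E'
from h import *
T=lambda p:(np.array(p)+.5)/3.8-.5+[210,125]
S=lambda p:(np.array(p)+.5)/4-.5+[295,130]
L=T([(86,100),(72,253),(57,409),(52,475)]);Rr=T([(293,110),(282,263),(270,421),(264,487)])
sL=S([(572,131),(386,95),(203,59),(127,44)]);sR=S([(537,355),(345,315),(154,278),(74,261)])
z=134
A={k:plane(n,p,z)[:,:2] for k,n,p in(("tL","top",L),("sL","side",sL),("tR","top",Rr),("sR","side",sR))}
for k in A: print(k,A[k].round(1).tolist())
Lw=(A["tL"]+A["sL"])/2;Rw=(A["tR"]+A["sR"])/2
e=(Lw[0]-Lw[3])+(Rw[0]-Rw[3]);yaw=np.arctan2(e[1],e[0]);print("yaw",np.degrees(yaw),"from cross",np.degrees(np.arctan2(*(-(Lw-Rw).mean(0)*[1,1])*[1,-1])),"width",np.linalg.norm((Lw-Rw).mean(0)))
ex=np.array([np.cos(yaw),np.sin(yaw)]);ey=np.array([-ex[1],ex[0]])
mid=np.r_[Lw,Rw].mean(0);c_y=mid@ey
print("axis offset",c_y)
def both(n,p,z,s):
    w=plane(n,p,z)[0,:2]; print(s,n,w.round(1),"along",round(w@ex,1),"lat",round(w@ey-c_y,1))
both("top",T((311,341)),176,"knob");both("side",S((232,287)),176,"knob")
for s,p in(("liptopL",(72,434)),("liptopR",(252,445)),): both("top",T(p),156,s)
for s,p in(("liptopL",(160,58)),("liptopR",(122,236)),): both("side",S(p),156,s)
both("top",T((92,193)),128,"coverfarL");both("top",T((273,203)),128,"coverfarR")
both("side",S((458,131)),128,"coverfarL");both("side",S((429,321)),128,"coverfarR")
both("top",T((275,530)),134,"railnearR");both("side",S((28,255)),134,"railnearR")
both("top",T((39,507)),134,"railnearL");both("side",S((80,33)),134,"railnearL")
for n,f,p in(("top",T,(64,52)),("top",T,(315,65)),("side",S,(632,103)),("side",S,(592,378))): both(n,f(p),152,"bar")
print("screws along",(Rw@ex).round(1),(Lw@ex).round(1))
# jar cap, beaker
both("top",np.array([324,221.]),75,"jar");both("side",np.array([346,257.]),75,"jar")
E
```

```text
tL [[743.3, 263.7], [622.5, 268.0], [503.1, 272.8], [453.6, 273.8]]
sL [[744.8, 265.7], [624.5, 270.0], [504.6, 274.7], [454.3, 276.7]]
tR [[737.9, 106.0], [617.5, 110.4], [496.9, 115.3], [447.6, 118.0]]
sR [[738.8, 108.5], [619.4, 113.6], [499.3, 116.9], [448.3, 119.3]]
yaw -2.1703471647440487 from cross -2.048924090327807 width 157.28874228504642
axis offset 213.8699223713794
knob top [547.7  84.1] along 544.1 lat -109.1
knob side [547.7 101. ] along 543.5 lat -92.2
liptopL top [480.2 256.6] along 470.2 lat 60.7
liptopR top [474.5 125.8] along 469.4 lat -70.2
liptopL side [478.4 257.7] along 468.3 lat 61.8
liptopR side [476.1 131.4] along 470.8 lat -64.6
coverfarL top [671.6 256.5] along 661.4 lat 67.9
coverfarR top [666.  119.3] along 661.0 lat -69.5
coverfarL side [673.8 256. ] along 663.6 lat 67.4
coverfarR side [671.6 121.6] along 666.5 lat -66.9
railnearR top [416.  108.9] along 411.6 lat -89.3
railnearR side [419.4 118.2] along 414.6 lat -79.9
railnearL top [429.7 282.1] along 418.7 lat 84.3
railnearL side [422.8 279.2] along 412.0 lat 81.2
bar top [774.4 278.8] along 763.2 lat 94.1
bar top [767.1  89.1] along 763.2 lat -95.8
bar side [776.9 282. ] along 765.7 lat 97.4
bar side [769.7  91.8] along 765.7 lat -92.9
screws along [733.7 613.8 493.3 443.1] [733.4 612.9 493.1 443.2]
jar top [554.2  -4.8] along 554.0 lat -197.6
jar side [555.2  -7.2] along 555.1 lat -200.1
```

The tank pose is consistent: yaw about -2.1°, with screw, knob and bar positions putting the centre at about 593.5 along the axis. The side-view knob pick disagrees by 16 mm, so I'll project the predicted knob and lip into both views before moving.

```bash
cat >> h.py <<'E'
YAW=-2.15; a=np.radians(YAW); EX=np.array([np.cos(a),np.sin(a)]);EY=np.array([-EX[1],EX[0]])
_mid=np.array([596.1,192.0])  # mean of the 8 rail screws in the world
C=_mid+EX*(593.5-570.85)      # tank origin
def W(x,y,z): return np.r_[C+EX*x+EY*y,z]
E
python3 - <<'E'
from h import *
print(C, C@EX)
out=[]
for n,(u0,v0,u1,v1) in(("top",(262,185,312,235)),("side",(325,180,375,230))):
    im=cv2.imread(f"pics/{n}0.png")[v0:v1,u0:u1]; k=8
    im=cv2.resize(im,None,fx=k,fy=k,interpolation=cv2.INTER_CUBIC)
    for z,col in((146,(0,255,0)),(176,(0,0,255))):
        t=np.linspace(0,2*np.pi,40)
        P=np.array([W(-50+8*np.cos(q),-108+8*np.sin(q),z) for q in t])
        cv2.polylines(im,[((proj(n,P)-[u0,v0]+.5)*k-.5).astype(int)],True,col,1)
    P=np.array([W(-100,-85,134),W(100,-85,134)]); cv2.polylines(im,[((proj(n,P)-[u0,v0]+.5)*k).astype(int)],False,(255,0,0),1)
    out.append(im)
cv2.imwrite("pics/knob.png",np.hstack(out))
E
```

```text
[618.73405521 191.15026774] 611.1273383692292
```

View pics/knob.png

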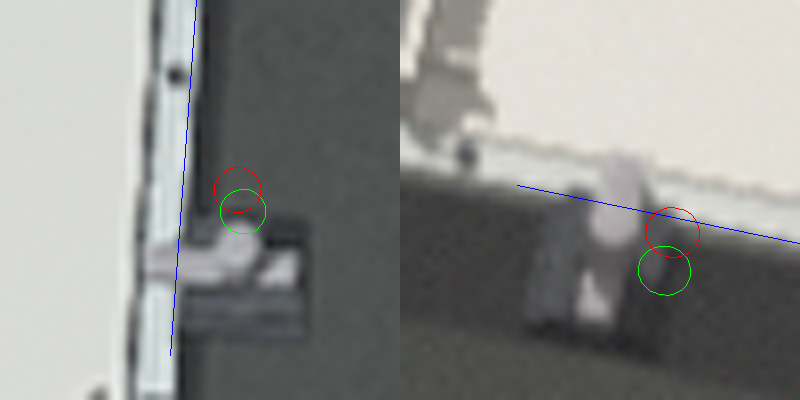

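My tank centre was mis-averaged by 17 mm along x: it should be about (601.2, 191.2). I'll fix that and redraw with the bracket included. At the moment the knob looks about 10 mm nearer +y in the side view than predicted.

```bash
sed -i 's/np.array(\[596.1,192.0\])/np.array([578.55,192.05])/' h.py
python3 - <<'E'
from h import *
print(C, C@EX)
out=[]
for n,(u0,v0,u1,v1) in(("top",(262,185,312,235)),("side",(325,180,375,230))):
    im=cv2.imread(f"pics/{n}0.png")[v0:v1,u0:u1]; k=8
    im=cv2.resize(im,None,fx=k,fy=k,interpolation=cv2.INTER_CUBIC)
    px=lambda P:((proj(n,np.array(P))-[u0,v0]+.5)*k-.5).round().astype(int)
    t=np.linspace(0,2*np.pi,40)
    for z,col in((146,(0,255,0)),(176,(0,0,255))):
        cv2.polylines(im,[px([W(-50+8*np.cos(q),-108+8*np.sin(q),z) for q in t])],True,col,1)
    cv2.polylines(im,[px([W(-100,-85,134),W(100,-85,134)])],False,(255,0,0),1)
    cv2.polylines(im,[px([W(-64,-129,144),W(-36,-129,144),W(-36,-85,144),W(-64,-85,144)])],True,(0,255,255),1)
    out.append(im)
cv2.imwrite("pics/knob2.png",np.hstack(out))
t1,d1=ray("top",[262+240.5/8-.5,185+235.5/8-.5]);t2,d2=ray("side",[325+220.5/8-.5,180+180.5/8-.5])
A=np.c_[d1[0],-d2[0]];s=np.linalg.lstsq(A,t2-t1,rcond=None)[0];p,q=t1+d1[0]*s[0],t2+d2[0]*s[1];print(p,q)
E
```

```text
[601.18405521 191.20026774] 593.587817155819
[541.49207449  81.80031098 206.13855321] [546.57096669  85.12007605 207.61396497]
```

View pics/knob2.png

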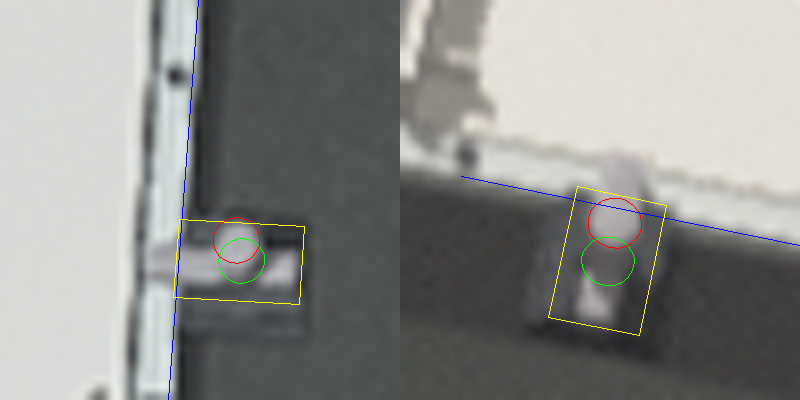

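The corrected overlay fits in both views. The knob's top sits on the red circle at about (236,240) in the top half and (615,222) in the side half, and the bracket box fits too. The bright blob that misled me is the bolt tip over the rail. Next I'll push the cover.

```bash
python3 - <<'E'
from h import *
st=manip.get_state; O=[180,0,180+YAW]
p=st()["tool_pos"]
manip.command_gripper(0.0)
manip.movel([p[0],p[1],290],v=150)
manip.move_to(W(-155,0,290),O)
print(st()["clock"],st()["tool_pos"],st()["tool_rot"],st()["width"])
manip.movel(W(-155,0,136),v=120)
print("down",st()["contact_force"])
print(manip.movel(W(-60,0,136),v=50,contact_N=15)); s=st(); print(s["clock"],(s["tool_pos"][:2]-C)@EX,s["contact_force"])
if (s["tool_pos"][:2]-C)@EX>-63:
    print(manip.movel(W(-36,0,136),v=20,contact_N=12)); s=st(); print(s["clock"],(s["tool_pos"][:2]-C)@EX,s["contact_force"])
E
```

```text
3.7667 [446.05765545 197.59259933 289.84400705] [ 1.79996630e+02 -1.85855381e-02  1.77877592e+02] 0.0037411047923342306
down [-1.08078843  0.17918742 -0.25478291]
False
7.25 -59.99688491753904 [-0.51706825  0.3040843   0.19474708]
True
8.0333 -45.57196368334089 [-0.10277082 -0.13315404  0.5486665 ]
```

```bash
python3 - <<'E'
from h import *
st=manip.get_state
for _ in range(2):
    r=manip.movel(W(-38,0,136),v=15,contact_N=20); s=st(); print(r,s["clock"],(s["tool_pos"][:2]-C)@EX,s["contact_force"]@np.r_[EX,0])
manip.movel(W(-75,0,136),v=80); manip.movel(W(-75,0,240),v=150)
out=[]
for n,(u0,v0,u1,v1) in(("top",(210,125,310,275)),("side",(300,130,460,240))):
    im=manip.get_image(n); cv2.imwrite(f"pics/{n}1.png",im)
    px=lambda P:((proj(n,np.array(P))-[u0,v0]+.5)*4-.5).round().astype(int)
    im=cv2.resize(im[v0:v1,u0:u1],None,fx=4,fy=4,interpolation=cv2.INTER_CUBIC)
    cv2.polylines(im,[px([W(160,-66,128),W(160,66,128)])],False,(0,0,255),1)
    cv2.polylines(im,[px([W(-36,-66,156),W(-36,66,156)])],False,(0,255,0),1)
    out.append(im)
cv2.imwrite("pics/s1.png",out[0]);cv2.imwrite("pics/s1b.png",out[1])
print(st()["clock"])
E
```

```text
True 8.3583 -45.69432348425001 -0.36151797887573717
True 8.6833 -45.85123271469588 -0.0827936187117149
10.1333
```

View pics/s1b.png

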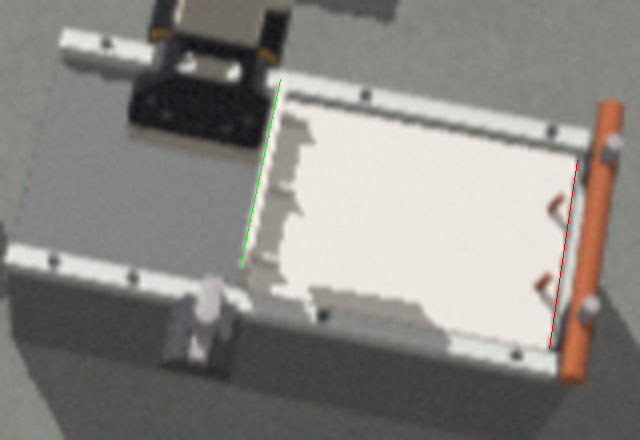

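The side crop shows the cover shut. The lip lies on the green x=-36 line (about 280,80 to 242,265), the far edge is on the red line at about x 555-578, and the fingers stopped hard at the same place three times. The bolt is still drawn back, so now I'll push the knob with the wide face of the closed fingers.

```bash
python3 - <<'E'
from h import *
st=manip.get_state; O=[180,0,90+YAW]
rep=lambda r:print(r,round(st()["clock"],2),"tank xy",((st()["tool_pos"][:2]-C)@np.c_[EX,EY]).round(2),"F",st()["contact_force"].round(2))
manip.move_to(W(-51,-150,240),O); rep("above"); print(st()["qpos"].round(1))
manip.movel(W(-51,-150,156),v=120); rep("down")
r=manip.movel(W(-51,-100,156),v=40,contact_N=15); rep(r)
if not r:
    for _ in range(2): rep(manip.movel(W(-51,-82,156),v=15,contact_N=18))
E
```

```text
above 11.32 tank xy [ -51.09 -149.7 ] F [ 0.27  0.37 -0.53]
[-0.3 18.5 93.8  0.  67.8  1.7]
down 12.17 tank xy [ -50.59 -149.89] F [-0.42  0.07 -0.01]
False 13.57 tank xy [ -51.02 -100.08] F [0.15 0.22 0.83]
True 14.39 tank xy [-51.01 -89.37] F [-0.02 -5.23  3.12]
True 14.7 tank xy [-51.   -89.35] F [ 0.02 -5.71  3.68]
```

The fingers stopped hard twice at lateral -89.4, which is where a fully shot bolt should stop them. I'll retract and check.

```bash
python3 - <<'E'
from h import *
st=manip.get_state
manip.movel(W(-51,-150,156),v=80); manip.movel(W(-51,-150,280),v=150); manip.move_to(W(-330,-60,350),[180,0,90+YAW])
out=[]
for n,(u0,v0,u1,v1) in(("top",(210,125,310,275)),("side",(300,130,400,280))):
    full=manip.get_image(n); cv2.imwrite(f"pics/{n}2.png",full)
    px=lambda P:((proj(n,np.array(P))-[u0,v0]+.5)*4-.5).round().astype(int)
    im=cv2.resize(full[v0:v1,u0:u1],None,fx=4,fy=4,interpolation=cv2.INTER_CUBIC)
    t=np.linspace(0,2*np.pi,40)
    cv2.polylines(im,[px([W(-50+8*np.cos(q),-72+8*np.sin(q),176) for q in t])],True,(0,0,255),1)
    cv2.polylines(im,[px([W(-36,-66,156),W(-36,66,156)])],False,(0,255,0),1)
    out.append(im)
cv2.imwrite("pics/s2.png",np.hstack(out)); print(st()["clock"])
E
```

```text
17.85
```

View pics/s2.png

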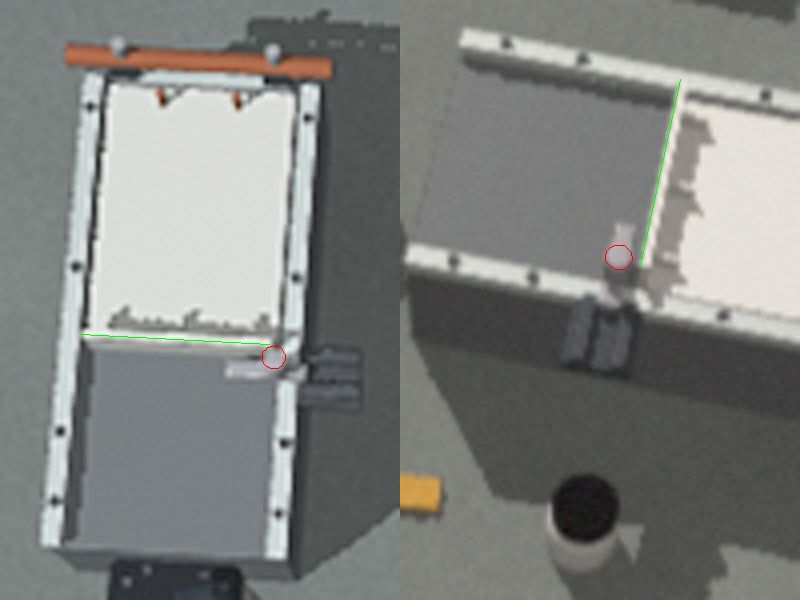

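View pics/side2.png

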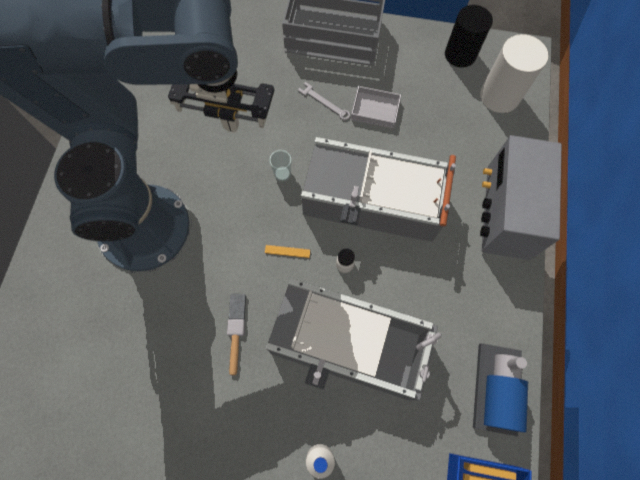

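In both views the knob lies on the red circle for a fully shot bolt, about (273,357) top and (619,257) side, and the lip is still on the shut line. The full side view shows the loose things and the rinse tank where they were, and the arm is clear.

```bash
python3 -c "
from rig import manip
print(manip.get_state()['clock'],manip.get_state()['joint_vel'].round(2)); manip.close_job()"
```

```text
17.85 [-0.04  0.02  0.21 -0.02  0.15  0.02]
the job is handed in; nothing more can be done
```

The plating tank is closed down. I pushed its cover shut by the lip, then pushed the bolt knob home, and handed the job in at 17.9 s with the arm clear of everything.

- **Cover:** The fingers stopped hard three times at tank x of about -45.7 mm. That is about 2 mm short of the -43.5 mm I worked out, which is within calibration and finger-thickness uncertainty. The overlay of the shut position matches the lip in both views, and the far edge matches in the side view.
- **Bolt:** The fingers stopped hard twice at tank y of about -89.4 mm, where I expected -88 to -90 mm for a fully shot bolt. The knob lies on its predicted end position in both views.
- **Other things:** By eye, the rinse tank's cover and bolt and all the loose things look unmoved in the final side view. I did not measure them.
- **Disagreements along the way:** My first side-view knob reading was 16 mm off because I had picked the bolt tip instead of the knob. I also mis-averaged the tank centre by 17 mm. I corrected both before the first move.

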